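# Seat the keyed centring chuck on the bench pottery wheel

## Robot

A 6-joint arm with a two-finger parallel gripper is mounted at the origin on the work surface. World frame = base frame: x ahead of the robot, y to its left, z up, the work surface at z = 0. Lengths are in m, angles in rad, forces in N, time in s.
With the tool pointing down it reaches from about 0.3 to 0.875 m from the base axis. Payload 6.4 kg.
Tool frame: the origin (TCP) lies midway between the tips of the shut fingers; the grasp point (between the pads) lies 19 mm behind it (ctrl.pinch_z is the distance from the TCP to the grasp point, in m); z points along the fingers, y is the line along which they close (so a half turn about z gives the same grasp; the last joint's range is limited). The gripper opens to 85 mm and grips with 20 to 120 N. Pads are 22 mm wide; open, the fingers measure 114 mm over their backs; the gripper's body (76 mm by 85 mm) begins 54 mm behind the grasp point. The pads swing forward as they close: fully open they stand 13 mm farther back than shut.
Start: joints at [0.947, 0.181, 1.607, -0, 1.354, -0.206], TCP at [0.233, 0.526, 0.231] pointing down, gripper open.
Joint ranges: [-2.99, 2.99], [-0.89, 2.07], [0.3, 2.58], [-1.14, 4.28], [0, 2.63], [-3.12, 3.12]. Speed limits (rad/s): [2.57, 2.57, 3.01, 3.14, 3.14, 3.14].

## Interface

Orientations are given as a unit quaternion [w, x, y, z].
In Python, from bench import ctrl gives the robot as it stands.
- The arm moves only by the tool apply_moves, never from a script. Its argument "moves" is a list of rows, each an object with "jaw": the opening, from 0 (shut) to 1 (fully open); "offset": the shift along the tool's x, y, z in mm, a list of three; "rot": the turn, a rotation vector about the tool's x, y, z in degrees, a list of three. In form: [{"jaw": jaw, "offset": [dx, dy, dz], "rot": [ax, ay, az]}, ...]. A call has exactly 5 rows; each row shifts and turns the commanded pose from where the row before left it, along the tool's axes as they then stand; what a row does not reach is not made up. A row lasts 1/8 s, in which the tool goes at most 62.5 mm and 10.7 degrees, less where a joint would pass 70% of its speed; a pose out of reach is approached as far as the arm can. A call is refused whole if a number of a shift passes 62.5 or a number of a turn 10.7, either way. A call with a gripper value outside its range is refused whole. The fingers move at their own pace and stop on an object; the grip force is fixed at half the most. Time passes only in rows, so rows that do not move let the fingers close, or fill a call up. It gives the time, the measured TCP pose, the force, the opening and the grip force at its end, in the units of the state.
- ctrl.get_obs(): the state, without advancing time (a new reading comes with each control period).
- ctrl.camera(name): name is "scene" or "top"; returns (picture, depth): 480x640x3 uint8, red, green, blue; 480x640 float32, m along the optical axis (not along the pixel's ray), 0 where there is no reading.
- ctrl.camera_params(name): a dict with "K" (3x3 intrinsics, pixels), "cam_to_world" (4x4, takes a point from camera to world coordinates). Camera axes: x right, y down, z forward; pixel columns grow to the right and rows downward; lengths in m; the calibration is good to about 2 mm. A picture is of the moment at which its call begins. camera_params takes no time and is no camera call.
- ctrl.hand_in(): hands the job in; it is judged then, once.
Trained networks look in the newest picture that a camera, given by its name, has taken for a name from the list of things; names that differ only in an ending like _2 or _b are one class to them, and where a whole thing is asked for, a point or a joint stands for the part that bears it (a point fixed in the world has none). Each returns a list of dicts, best first, with "score" (0 to 1); they miss things now and then, are a little off and sometimes report something else, mostly with a low value. They report only what shows in the picture. A call takes as long as a camera call.
- ctrl.outline_of(camera, target): "region" (480x640 bool, what is visible of it) and "position" ([column, row] in pixels, amid what is visible of it).
The state is a dict: "time_s": time; "q": joint angles; "dq": joint speeds; "joint_efforts": joint torques, N m; "eef_pos": TCP position; "eef_rot": TCP orientation; "wrist_force": force on the tool from outside, world axes, zero at the start; "torque": the same for the moment, N m; "opening": opening from 0.0 (shut) to 1.0 (fully open); "grasp_force": force on a finger pad.
Only numpy, scipy, OpenCV 4.12 (cv2) and the standard library are available. Lean on these libraries where they do the work, as an engineer would, in place of code of your own. Each camera call takes 0.05 s, during which the arm holds its last target. There are 200 camera calls.

## Task

Take the square-sided centring chuck out of the wooden rack and fit it to the small pottery wheel: push its keyed shaft into the wheel's hub, turning it until the key slips into the keyway, then press on against the spring until the chuck's flange sits right down on the hub. Finish while still holding it pressed fully home, so that the locking screw can be tightened; do not let go, because the spring would lift it again. Leave the round spare chuck, the clay pot and the glaze jar where they stand.

Things in the scene. Friction and masses are not known exactly. Their poses are not given: they have to be found in the camera images.
- chuck_grip (a point): Centre of the block of the chuck to fit: the taller, square-sided one of two bare aluminium chucks in the rack. Block 36 mm along x, 44 mm along y, from 24 mm below to 22 mm above this point; grip its flat sides, 44 mm apart along y. On top a black rubber cone ends 38 mm above this point. z is up; x points to the key. A 6 mm wide rib on the block's +x side, 24 mm from the axis, marks the key.
- chuck_seat (a point): Centre of the underside of the chuck's flange (56 mm wide, 8 mm thick), 34 mm below chuck_grip, same axes. Below it a 20 mm shaft reaches 36 mm down: 22 mm with the key (6 mm wide, out to 15 mm from the axis at +x), then a 14 mm pilot without key, its last 5 mm tapered to 13 mm. In the rack the flange lies on the top, the shaft hangs loosely in a 36 mm hole.
- hub_mouth (a point): Centre of the top face of the wheel's hub, a steel boss 50 mm wide, 112 mm above the table; axes those of the wheel, not of the hub. Bore 22.4 mm. One keyway, 8.6 mm wide, out to 17 mm from the axis, points within 0.7 rad of +x: look or feel for it. Key out of line: it rests on the face, chuck_seat 22 mm above this point. In line: it drops on to the spring plunger, 10 mm above. Home: 0 mm.
- plunger (a joint): Depth of the spring plunger in the bore, m; 0 when free, 0.010 with the chuck fully home. It resists with about 6 N at first and 12 N at home; without a push it lifts the chuck again.
- wheel: Bench pottery wheel, fixed to the table: white housing 200 x 170 mm, 61 mm tall, with an aluminium disc 140 mm wide on top (its top at 72 mm) and the hub in the middle. The hub is braked: it turns only at about 0.8 Nm. Origin at the table, under the hub's axis. It may stand left or right.
- rack: Wooden rack, fixed, 90 mm along x by 240 mm along y, its top 60 mm above the table, two holes 60 mm either side of its centre along y, a chuck in each. Origin at the table under its centre.
- spare_c (a point): The spare chuck, to be left: low and round, 52 mm wide, its top 32 mm above the rack's top; no key. Point on its axis, 16 mm above the rack's top.
- toolpot: Small terracotta pot, 56 mm wide, 75 mm tall, standing between wheel and rack. Origin at its underside.
- jar: Green glaze jar with a white cap, 60 mm wide, 85 mm tall, also between wheel and rack, farther out. Origin at its underside.
- chuck: The whole chuck, about 0.3 kg; its origin is chuck_seat, same axes.

How it is judged:
On the way, in this order (a step that is already met when the one before it is completed fails the run):
1. the chuck is lifted clear of the rack (height (world z) of chuck_seat above 0.125 m), for 0.1 s.
2. the key has slipped into the hub's keyway (z of chuck_seat in the frame of hub_mouth below 0.015 m and horizontal distance between chuck_seat and hub_mouth below 0.004 m), for 0.05 s.
At the end, for the whole second after the job is handed in: Flange within 2 mm of the hub's face and 4 mm of its axis, upright within 0.06 rad, plunger in by at least 7.5 mm, gripper still pressing on the chuck (over 2 N), other loose things within 30 mm of their places (z of chuck_seat in the frame of hub_mouth between -0.003 and 0.002 m and horizontal distance between chuck_seat and hub_mouth below 0.004 m and angle between chuck_seat's own z axis and vertical below 0.06 rad and value of joint plunger above 0.0075 m and contact force between the fingers and chuck above 2 N and distance of each of spare_c, toolpot, jar from where it was at the start of the episode below 0.03 m); the arm keeps its last pose, push and grip.
It fails at once if a bystander is shoved more than 40 mm from its place (distance of any of spare_c, toolpot, jar from where it was at the start of the episode above 0.04 m).
It also fails if it takes over 45 s, if anything falls off the work surface, if the arm or the gripper's body presses on something with over 40 N, if the wrist force passes 120 N, or if a joint passes its speed limit or range.

## Working session

There is one attempt and no reset: what is moved stays moved. The work goes in short steps, Python scripts to look and compute and a tool call to move; the robot and the scene stay as the last step left them, time stands still between calls to the robot, and variables do not carry over. Pictures are saved under pics/ and viewed, at most 10 in all, crops included, and the job is handed in when it is done.

Besides the shell and the picture viewer there is one more tool, called after ">>>" as name([rows], argument=value, ...), one row to a line, values as JSON. apply_moves: Moves the arm, as the interface text tells. Its arguments: {"type":"object","properties":{"moves":{"type":"array"}},"required":["moves"]}

```bash
mkdir -p pics; ls; cat > h.py <<'E'
import numpy as np, cv2
from bench import ctrl
def cloud(cam,depth):
    p=ctrl.camera_params(cam);K=np.array(p["K"]);T=np.array(p["cam_to_world"])
    v,u=np.mgrid[0:480,0:640]
    P=np.stack([(u-K[0,2])/K[0,0]*depth,(v-K[1,2])/K[1,1]*depth,depth],-1)
    W=P@T[:3,:3].T+T[:3,3]; W[depth<=0]=np.nan
    return W
E
python3 - <<'E'
from h import *
o=ctrl.get_obs(); print(o)
ims=[]
for c in("scene","top"):
    im,d=ctrl.camera(c); np.savez(f"{c}0.npz",im=im,d=d); W=cloud(c,d)
    cv2.imwrite(f"pics/{c}0.png",im[...,::-1])
    p=ctrl.camera_params(c); print(c,np.round(p["cam_to_world"],3).tolist(),p["K"][0][0])
    for t in("chuck","chuck_grip","spare_c","toolpot","jar","wheel","rack"):
        for r in ctrl.outline_of(c,t)[:2]:
            m=r["region"]; w=W[m]; w=w[~np.isnan(w[:,0])]
            print(c,t,round(r["score"],2),np.round(r["position"]),m.sum(),np.round(np.percentile(w,[2,50,98],axis=0),3).tolist() if len(w) else None)
E
```

```text
pics
{'time_s': 0.0, 'q': array([ 9.46707831e-01,  1.81556755e-01,  1.60800020e+00,  4.29179947e-07,
        1.35379855e+00, -2.06314039e-01]), 'dq': array([-0.00127665,  0.00169022,  0.00041679,  0.00024282,  0.00018993,
        0.0008828 ]), 'joint_efforts': array([-1.90418737e-04, -4.44864464e+01, -3.51335227e+01, -2.37594186e-04,
        8.90417869e-03, -3.25943927e-05]), 'eef_pos': array([0.23295642, 0.52509498, 0.23037909]), 'eef_rot': array([-3.55737129e-04,  2.07371411e-01,  9.78261888e-01, -8.06453505e-04]), 'wrist_force': array([-0.03747126,  0.22515923, -0.09107652]), 'torque': array([ 0.01245389,  0.07520465, -0.00147041]), 'grasp_force': 0.0, 'opening': 0.9946837460794137}
scene [[0.76, 0.468, -0.45, 0.929], [0.649, -0.562, 0.512, -0.401], [-0.013, -0.682, -0.731, 0.682], [0.0, 0.0, 0.0, 1.0]] 510.5376425096567
scene chuck 0.65 [331. 183.] 1066 [[0.482, 0.102, 0.064], [0.504, 0.114, 0.101], [0.52, 0.147, 0.133]]
scene chuck_grip 0.63 [329. 181.] 1086 [[0.483, 0.102, 0.063], [0.504, 0.114, 0.1], [0.52, 0.148, 0.133]]
scene spare_c 0.63 [366. 156.] 791 [[0.443, 0.221, 0.05
[... 819 characters left out ...]
95 [253. 270.] 737 [[0.468, 0.105, 0.062], [0.488, 0.126, 0.115], [0.514, 0.152, 0.133]]
top chuck_grip 0.71 [256. 268.] 723 [[0.468, 0.105, 0.064], [0.488, 0.125, 0.115], [0.513, 0.151, 0.133]]
top spare_c 0.68 [193. 274.] 766 [[0.463, 0.225, 0.061], [0.487, 0.247, 0.091], [0.512, 0.273, 0.095]]
top spare_c 0.52 [322. 280.] 685 [[0.452, -0.021, -0.001], [0.48, 0.002, 0.022], [0.5, 0.028, 0.077]]
top toolpot 0.75 [319. 279.] 677 [[0.452, -0.021, 0.0], [0.481, 0.004, 0.028], [0.501, 0.028, 0.077]]
top jar 0.62 [323. 208.] 930 [[0.59, -0.026, -0.001], [0.611, 0.002, 0.083], [0.659, 0.03, 0.087]]
top rack 0.7 [227. 275.] 4598 [[0.444, 0.071, 0.029], [0.486, 0.189, 0.059], [0.535, 0.308, 0.063]]
```

```bash
cat > m.py <<'E'
from h import *
def proj(c,p):
    q=ctrl.camera_params(c);T=np.linalg.inv(np.array(q["cam_to_world"]));x=T[:3,:3]@np.array(p)+T[:3,3];x=np.array(q["K"])@x;return x[:2]/x[2]
def rect(W,m,lab):
    xy=(W[m][:,:2]*1000).astype(np.float32); 
    if len(xy)<5: print(lab,len(xy));return
    (cx,cy),s,a=cv2.minAreaRect(xy); (ex,ey),r=cv2.minEnclosingCircle(xy)
    print(lab,len(xy),"rect",np.round([cx,cy],1),np.round(s,1),round(a,1),"circ",np.round([ex,ey,r],1),"mean",xy.mean(0).round(1),"z",round(np.median(W[m][:,2]),4))
E
python3 - <<'E'
from m import *
tiles=[]
for c in("top","scene"):
    f=np.load(c+"0.npz");im,d=f["im"],f["d"];W=cloud(c,d);x,y,z=W[...,0],W[...,1],W[...,2]
    ch=(abs(x-.49)<.05)&(abs(y-.127)<.05); wh=(y<-.08)&(x>.3)
    rect(W,ch&(abs(z-.120)<.004),c+" block top .116-.124"); rect(W,ch&(z>.129),c+" cone top"); 
    rect(W,ch&(abs(z-.068)<.003),c+" flange")
    rect(W,wh&(abs(z-.112)<.004),c+" hub face"); rect(W,wh&(abs(z-.072)<.003),c+" disc"); rect(W,wh&(abs(z-.061)<.003),c+" housing")
    rect(W,(y>.05)&(y<.33)&(x>.4)&(x<.56)&(abs(z-.06)<.003),c+" rack")
    for p in((.49,.127,.11),(.53,-.21,.112)):
        u,v=np.round(proj(c,p)).astype(int);print(c,p,u,v)
        h,w=(37,50)
        tiles.append(cv2.resize(im[v-h:v+h,u-w:u+w,::-1],(400,300),interpolation=cv2.INTER_CUBIC))
cv2.imwrite("pics/t1.png",np.vstack([np.hstack(tiles[:2]),np.hstack(tiles[2:])]))
E
```

```text
top block top .116-.124 177 rect [495.5 131.2] [41.7 42. ] 14.4 circ [492.9 129.7  26.5] mean [492.3 129.8] z 0.1184
top cone top 73 rect [491.5 130.3] [18.7 15.2] 11.8 circ [491.7 129.9   9.5] mean [492.2 130.2] z 0.1312
top flange 114 rect [488.3 126.9] [44.6 58.8] 62.3 circ [486.4 129.5  33.8] mean [482.  118.8] z 0.0672
top hub face 476 rect [ 535.4 -383. ] [ 52.2 407.1] 3.6 circ [ 548.4 -382.1  203.9] mean [ 524.1 -219.1] z 0.1111
top disc 3270 rect [ 635.4 -382.9] [462.8 408.3] 82.5 circ [ 646.2 -367.4  273.3] mean [ 537.  -212.7] z 0.0714
top housing 3709 rect [ 646.3 -376.2] [485.7 582.6] 84.3 circ [ 604.5 -399.6  330.6] mean [ 531.5 -208.7] z 0.0604
top rack 3914 rect [490.5 190.8] [ 90.5 240.6] 2.5 circ [490.6 190.5 127.3] mean [489.  190.4] z 0.0597
top (0.49, 0.127, 0.11) 254 269
top (0.53, -0.21, 0.112) 439 247
scene block top .116-.124 198 rect [497.4 128.4] [40.8 42.5] 17.2 circ [495.1 127.7  26. ] mean [499.2 122.6] z 0.1179
scene cone top 70 rect [493.3 126.2] [19.  17.8] 74.4 circ [493.9 125.9  10.6] mean [495.1 126.6] z 0.1319
scene flange 157 rect [500.4 122.1] [54.4 39.8] 44.3 circ [494.3 127.4  28.1] mean [505.8 117.3] z 0.0684
scene hub face 784 rect [ 524.6 -206.8] [50.4 50.3] 69.3 circ [ 525.2 -207.4   26.4] mean [ 525.6 -207.9] z 0.1126
scene disc 5164 rect [ 653.9 -225.4] [140.1 402.6] 81.9 circ [ 657.5 -205.1  203. ] mean [ 545.9 -212.3] z 0.0727
scene housing 6448 rect [ 640.8 -216.9] [166.8 431. ] 85.4 circ [ 636.1 -216.   223.3] mean [ 547.5 -217.4] z 0.0615
scene rack 2529 rect [491.  188.9] [ 92.9 244. ] 2.6 circ [489.9 187.8 128.5] mean [502.1 167. ] z 0.0607
scene (0.49, 0.127, 0.11) 325 174
scene (0.53, -0.21, 0.112) 189 308
```

View pics/t1.png

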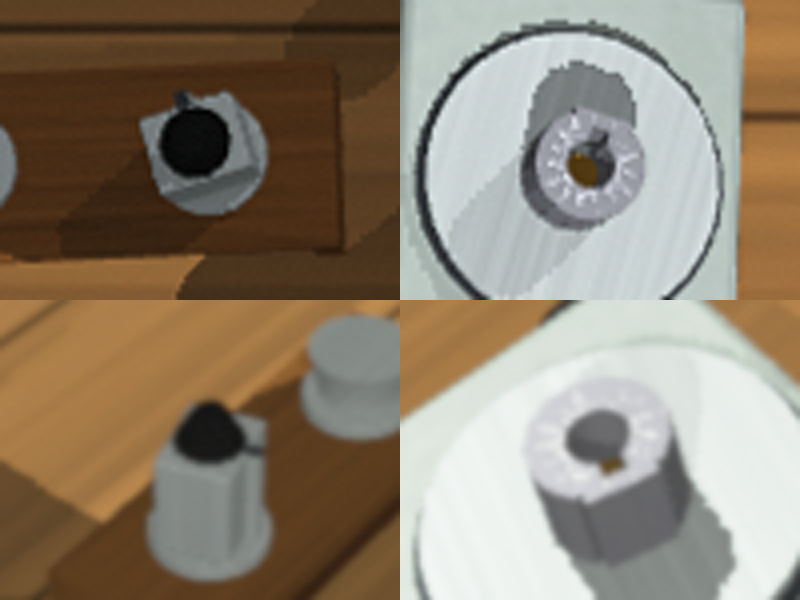

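View pics/scene0.png

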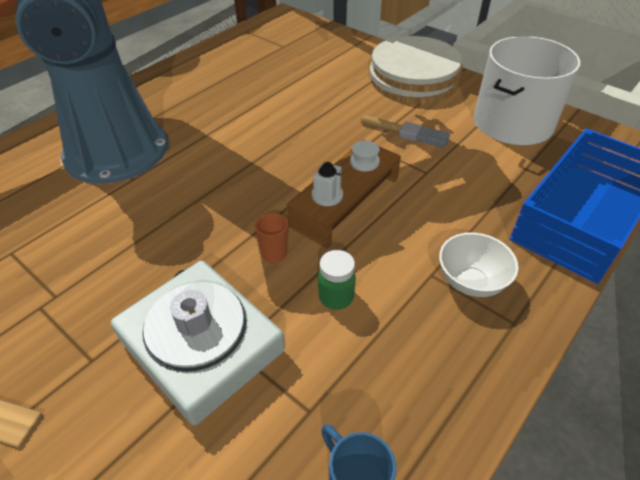

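```bash
cat >> m.py <<'E'
def rectify(c,im,cx,cy,z,half=.035,n=400):
    g=np.linspace(-half,half,n); X,Y=np.meshgrid(cx+g[::-1],cy+g[::-1],indexing="ij") # rows: x down from +, cols: y from + to -
    q=ctrl.camera_params(c);T=np.linalg.inv(np.array(q["cam_to_world"]))
    P=np.stack([X,Y,np.full_like(X,z)],-1)@T[:3,:3].T+T[:3,3]; P=P@np.array(q["K"]).T
    uv=(P[...,:2]/P[...,2:]).astype(np.float32)
    return cv2.remap(im,uv[...,0],uv[...,1],cv2.INTER_CUBIC)
E
python3 - <<'E'
from m import *
t=[]
for c in("top","scene"):
    f=np.load(c+"0.npz");im,d=f["im"],f["d"];W=cloud(c,d);x,y,z=W[...,0],W[...,1],W[...,2]
    n=(abs(x-.525)<.05)&(abs(y+.207)<.05)
    rect(W,n&(abs(z-.112)<.004),c+" hub")
    far=(x>.38)&(x<.7)&(y>-.33)&(y<-.09); rect(W,far&(z>.068)&(z<.076),c+" disc"); rect(W,far&(z>.057)&(z<.0645),c+" housing")
    r=rectify(c,im,.525,-.208,.112)[...,::-1].copy()
    for k in range(-3,4):
        s=int(200-k*.01/.07*400); cv2.line(r,(s,0),(s,6),(0,0,255),1);cv2.line(r,(0,s),(6,s),(0,0,255),1)
    t.append(r)
cv2.imwrite("pics/t2.png",np.hstack(t))
E
```

```text
top hub 458 rect [ 522.9 -204.7] [50.  48.8] 70.9 circ [ 524.2 -204.8   26.2] mean [ 522.8 -204.9] z 0.1112
top disc 3357 rect [ 523.4 -205.2] [138.7 139.8] 64.0 circ [ 523.5 -204.6   71. ] mean [ 521.9 -204. ] z 0.0713
top housing 4048 rect [ 522.6 -204.6] [167.9 198.6] 85.3 circ [ 522.8 -204.5  125.2] mean [ 519.2 -201.8] z 0.0602
scene hub 784 rect [ 524.6 -206.8] [50.4 50.3] 69.3 circ [ 525.2 -207.4   26.4] mean [ 525.6 -207.9] z 0.1126
scene disc 5041 rect [ 524.8 -206.8] [138.3 140.9] 54.5 circ [ 525.1 -206.7   71.4] mean [ 533.3 -213.2] z 0.0728
scene housing 6614 rect [ 524.8 -207.9] [167.8 199.6] 85.5 circ [ 524.9 -208.4  125.9] mean [ 543.  -218.8] z 0.0615
```

View pics/t2.png

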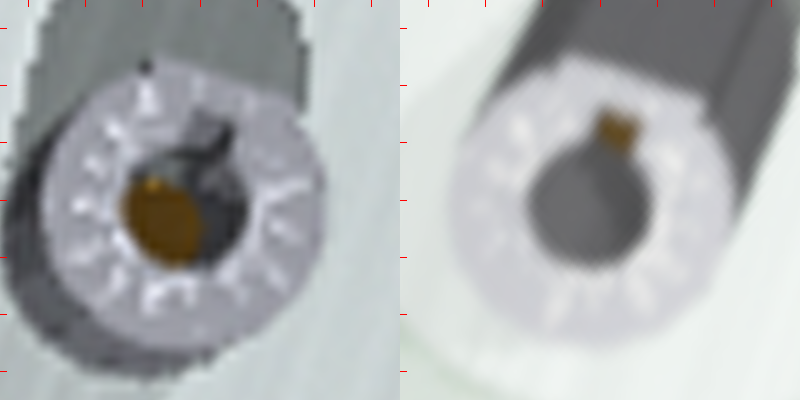

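The left/right rectified views (+x up, +y left) show the bore centre at about (187,207)/(590,207). The keyway is at (215,128)/(618,122), so the keyway yaw is about -18.5°. In the top tile the chuck rib points up and slightly left, giving a chuck yaw of about +16°. Moving over the chuck.

>>> apply_moves([
  {"jaw": 1, "offset": [-40, -25.7, 0], "rot": [0, 0, 0]},
  {"jaw": 1, "offset": [-40, -25.7, 0], "rot": [0, 0, 0]},
  {"jaw": 1, "offset": [-40, -25.7, 0], "rot": [0, 0, 0]},
  {"jaw": 1, "offset": [-40, -25.7, 0], "rot": [0, 0, 0]},
  {"jaw": 1, "offset": [-40, -25.7, 0], "rot": [0, 0, 0]},
])

```text
time_s: 1.42
eef_pos: [0.3647, 0.3257, 0.2315]
eef_rot: [0.0, 0.207, 0.978, 0.0]
wrist_force: [0.2, 0.4, 0.2]
opening: 0.996
grasp_force: 0.0
```

>>> apply_moves([
  {"jaw": 1, "offset": [-40, -25.7, 0], "rot": [0, 0, 0]},
  {"jaw": 1, "offset": [-40, -25.7, 0], "rot": [0, 0, 0]},
  {"jaw": 1, "offset": [-40, -25.7, 0], "rot": [0, 0, 0]},
  {"jaw": 1, "offset": [-40, -25.7, 0], "rot": [0, 0, 0]},
  {"jaw": 1, "offset": [-39, -25.7, 0], "rot": [0, 0, 0]},
])

```text
time_s: 2.05
eef_pos: [0.4945, 0.1273, 0.2315]
eef_rot: [0.0, 0.207, 0.978, 0.0]
wrist_force: [1.0, -0.2, 0.6]
opening: 0.999
grasp_force: 0.0
```

>>> apply_moves([
  {"jaw": 1, "offset": [0, 0, 0], "rot": [0, 0, -10]},
  {"jaw": 1, "offset": [0, 0, 0], "rot": [0, 0, -10]},
  {"jaw": 1, "offset": [0, 0, 0], "rot": [0, 0, -10]},
  {"jaw": 1, "offset": [0, 0, 0], "rot": [0, 0, -10]},
  {"jaw": 1, "offset": [0, 0, 0], "rot": [0, 0, 0]},
])

```text
time_s: 2.68
eef_pos: [0.4937, 0.1288, 0.2313]
eef_rot: [0.0, -0.139, 0.99, -0.0]
wrist_force: [-0.5, -0.9, 0.3]
opening: 1.002
grasp_force: 0.0
```

>>> apply_moves([
  {"jaw": 1, "offset": [0, 0, 32], "rot": [0, 0, 0]},
  {"jaw": 1, "offset": [0, 0, 32], "rot": [0, 0, 0]},
  {"jaw": 1, "offset": [0, 0, 32], "rot": [0, 0, 0]},
  {"jaw": 1, "offset": [0, 0, 32], "rot": [0, 0, 0]},
  {"jaw": 1, "offset": [0, 0, 24], "rot": [0, 0, 0]},
])

```text
time_s: 3.3
eef_pos: [0.4932, 0.1288, 0.0779]
eef_rot: [-0.001, -0.138, 0.99, 0.0]
wrist_force: [-0.2, -0.8, -0.9]
opening: 0.997
grasp_force: 0.0
```

>>> apply_moves([
  {"jaw": 0.7, "offset": [0, 0, 0], "rot": [0, 0, 0]},
  {"jaw": 0.5, "offset": [0, 0, 0], "rot": [0, 0, 0]},
  {"jaw": 0.3, "offset": [0, 0, 0], "rot": [0, 0, 0]},
  {"jaw": 0, "offset": [0, 0, 0], "rot": [0, 0, 0]},
  {"jaw": 0, "offset": [0, 0, 0], "rot": [0, 0, 0]},
])

```text
time_s: 3.92
eef_pos: [0.4951, 0.129, 0.081]
eef_rot: [0.002, -0.139, 0.99, 0.0]
wrist_force: [1.1, 0.6, 6.5]
opening: 0.507
grasp_force: 62.0
```

>>> apply_moves([
  {"jaw": 0, "offset": [0, 0, 0], "rot": [0, 0, 0]},
  {"jaw": 0, "offset": [0, 0, 0], "rot": [0, 0, 0]},
  {"jaw": 0, "offset": [0, 0, 0], "rot": [0, 0, 0]},
  {"jaw": 0, "offset": [0, 0, 0], "rot": [0, 0, 0]},
  {"jaw": 0, "offset": [0, 0, 0], "rot": [0, 0, 0]},
])

```text
time_s: 4.55
eef_pos: [0.4951, 0.129, 0.081]
eef_rot: [0.002, -0.139, 0.99, 0.0]
wrist_force: [-0.8, 1.6, 5.7]
opening: 0.506
grasp_force: 62.0
```

>>> apply_moves([
  {"jaw": 0, "offset": [0, 0, -15], "rot": [0, 0, 0]},
  {"jaw": 0, "offset": [0, 0, -25], "rot": [0, 0, 0]},
  {"jaw": 0, "offset": [0, 0, -30], "rot": [0, 0, 0]},
  {"jaw": 0, "offset": [0, 0, -30], "rot": [0, 0, 0]},
  {"jaw": 0, "offset": [0, 0, -20], "rot": [0, 0, 0]},
])

```text
time_s: 5.18
eef_pos: [0.4937, 0.1286, 0.2013]
eef_rot: [0.001, -0.14, 0.99, -0.0]
wrist_force: [0.2, -0.2, -3.6]
opening: 0.507
grasp_force: 61.6
```

>>> apply_moves([
  {"jaw": 0, "offset": [0, 0, 0], "rot": [0, 0, 8.6]},
  {"jaw": 0, "offset": [0, 0, 0], "rot": [0, 0, 8.6]},
  {"jaw": 0, "offset": [0, 0, 0], "rot": [0, 0, 8.6]},
  {"jaw": 0, "offset": [0, 0, 0], "rot": [0, 0, 8.7]},
  {"jaw": 0, "offset": [0, 0, 0], "rot": [0, 0, 0]},
])

```text
time_s: 5.8
eef_pos: [0.4932, 0.1286, 0.1995]
eef_rot: [-0.0, 0.16, 0.987, -0.0]
wrist_force: [0.0, -0.7, -3.7]
opening: 0.505
grasp_force: 61.9
```

```bash
python3 - <<'E'
from m import *
from scipy.spatial.transform import Rotation as R
o=ctrl.get_obs(); print(o["eef_pos"],o["wrist_force"],o["grasp_force"])
q=o["eef_rot"]; M=R.from_quat([q[1],q[2],q[3],q[0]]).as_matrix(); print(M.round(3).tolist()); p=o["eef_pos"]
print("to hub above, tool axes mm",(M.T@(np.array([.524,-.206,p[2]])-p)*1000).round(1))
t=[]
for c in("top","scene"):
    im,d=ctrl.camera(c);u,v=np.round(proj(c,[p[0],p[1],p[2]-.02])).astype(int);print(u,v)
    v=np.clip(v,75,404);u=np.clip(u,100,539)
    t.append(cv2.resize(im[v-75:v+75,u-100:u+100,::-1],(400,300),interpolation=cv2.INTER_CUBIC))
cv2.imwrite("pics/t3.png",np.hstack(t))
E
```

```text
[0.49323844 0.12864986 0.19950307] [ 0.03297064 -0.72751088 -3.6963642 ] 61.85905337333679
[[-0.949, 0.315, -0.001], [0.315, 0.949, -0.0], [0.0, -0.0, -1.0]]
to hub above, tool axes mm [-1.346e+02 -3.079e+02  1.000e-01]
248 262
327 141
```

View pics/t3.png

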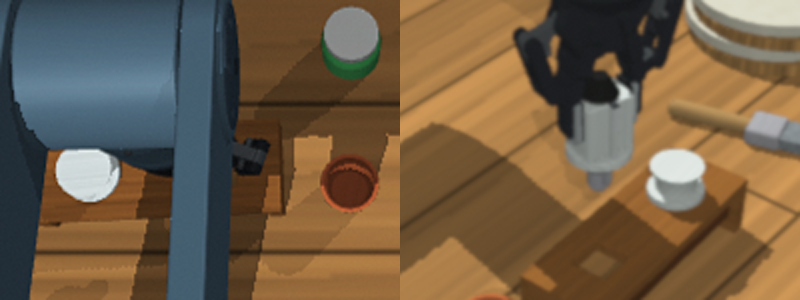

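The left tile (top camera) is mostly hidden by the arm. The right tile (scene camera) shows the chuck upright in the fingers, with its shaft clear of the rack at about (600,185). Carrying it over the hub.

>>> apply_moves([
  {"jaw": 0, "offset": [-7, -15.8, 0], "rot": [0, 0, 0]},
  {"jaw": 0, "offset": [-14, -32, 0], "rot": [0, 0, 0]},
  {"jaw": 0, "offset": [-15, -35, 0], "rot": [0, 0, 0]},
  {"jaw": 0, "offset": [-15, -35, 0], "rot": [0, 0, 0]},
  {"jaw": 0, "offset": [-15, -35, 0], "rot": [0, 0, 0]},
])

```text
time_s: 6.52
eef_pos: [0.5078, -0.0392, 0.1994]
eef_rot: [0.0, 0.16, 0.987, -0.0]
wrist_force: [0.8, 0.2, -3.7]
opening: 0.508
grasp_force: 61.9
```

>>> apply_moves([
  {"jaw": 0, "offset": [-20, -45, 0], "rot": [0, 0, 0]},
  {"jaw": 0, "offset": [-20, -45, 0], "rot": [0, 0, 0]},
  {"jaw": 0, "offset": [-20, -45, 0], "rot": [0, 0, 0]},
  {"jaw": 0, "offset": [-8.6, -20, 0], "rot": [0, 0, 0]},
  {"jaw": 0, "offset": [0, 0, 0], "rot": [0, 0, 0]},
])

```text
time_s: 7.15
eef_pos: [0.5235, -0.2076, 0.199]
eef_rot: [-0.0, 0.161, 0.987, 0.0]
wrist_force: [0.7, 0.2, -3.5]
opening: 0.506
grasp_force: 62.0
```

```bash
python3 - <<'E'
from m import *
o=ctrl.get_obs(); p=o["eef_pos"]; print(p,o["eef_rot"],o["wrist_force"])
im,d=ctrl.camera("scene");np.savez("scene1.npz",im=im,d=d);W=cloud("scene",d);x,y,z=W[...,0],W[...,1],W[...,2]
n=(abs(x-p[0])<.06)&(abs(y-p[1])<.06)
def cyl(lo,hi,R0,lab):
    m=n&(z>lo)&(z<hi); q=W[m]; q=q[np.hypot(q[:,0]-p[0],q[:,1]-p[1])<R0+.012]
    from scipy.optimize import least_squares
    s=least_squares(lambda a:np.hypot(q[:,0]-a[0],q[:,1]-a[1])-R0,[p[0],p[1]],loss="soft_l1",f_scale=.001)
    print(lab,len(q),(s.x*1000).round(1),"rms",np.sqrt((s.fun**2).mean()).round(4))
zs=p[2]-.021
for zz in(zs-.033,zs-.027,zs-.02): cyl(zz,zz+.006,.010,"shaft %.3f"%zz)
cyl(zs+.001,zs+.007,.028,"flange")
cyl(.085,.105,.025,"hub side"); rect(W,n&(abs(z-.112)<.003),"hub face")
u,v=np.round(proj("scene",[p[0],p[1],p[2]-.05])).astype(int)
cv2.imwrite("pics/t4.png",cv2.resize(im[v-75:v+75,u-100:u+100,::-1],(800,600),interpolation=cv2.INTER_CUBIC));print(u,v)
E
```

```text
[ 0.52353225 -0.20759048  0.19904834] [-2.86006727e-04  1.61146954e-01  9.86930379e-01  7.09351313e-05] [ 0.69189389  0.2478814  -3.47819709]
shaft 0.145 21 [ 522.2 -208.4] rms 0.0006
shaft 0.151 27 [ 522.8 -208.2] rms 0.0012
shaft 0.158 16 [ 527.3 -209.7] rms 0.0009
flange 133 [ 522.3 -208.2] rms 0.0009
hub side 447 [ 525.4 -207.5] rms 0.0075
hub face 721 rect [ 525.5 -207.3] [50.2 49. ] 72.0 circ [ 525.5 -208.2   27.1] mean [ 526.1 -208. ] z 0.1127
181 288
```

View pics/t4.png

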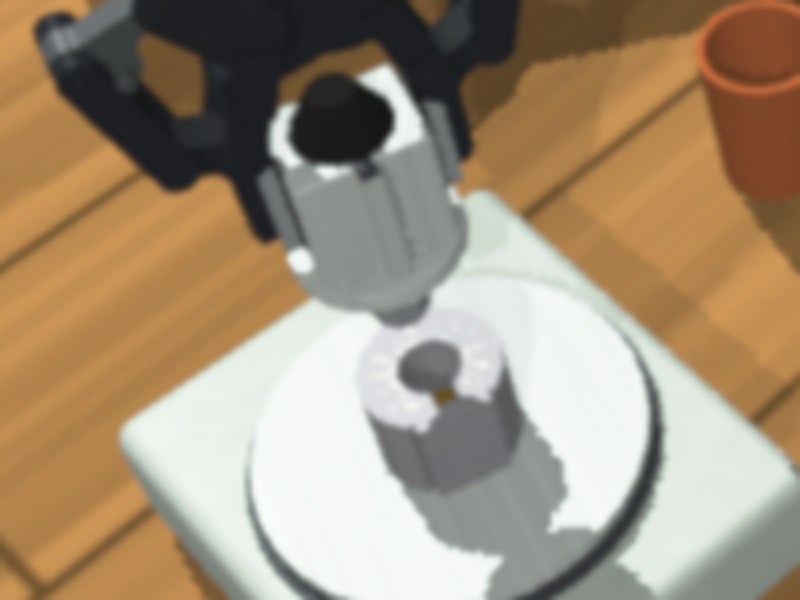

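The picture shows the shaft at about (400,305), just behind the bore at (430,365). The keyway at (443,393) and the rib at (370,170) face the same way. The fit puts the chuck about 2.4 mm in x and 1.2 mm in y off the hub axis. Correcting that and going down gently.

>>> apply_moves([
  {"jaw": 0, "offset": [-1.9, 2, 0], "rot": [0, 0, 0]},
  {"jaw": 0, "offset": [0, 0, 12], "rot": [0, 0, 0]},
  {"jaw": 0, "offset": [0, 0, 12], "rot": [0, 0, 0]},
  {"jaw": 0, "offset": [0, 0, 8], "rot": [0, 0, 0]},
  {"jaw": 0, "offset": [0, 0, 4], "rot": [0, 0, 0]},
])

```text
time_s: 7.82
eef_pos: [0.5262, -0.2046, 0.1627]
eef_rot: [-0.0, 0.16, 0.987, -0.0]
wrist_force: [-1.5, -1.5, -3.0]
opening: 0.504
grasp_force: 62.2
```

>>> apply_moves([
  {"jaw": 0, "offset": [0, 0, 2], "rot": [0, 0, 0]},
  {"jaw": 0, "offset": [0, 0, 2], "rot": [0, 0, 0]},
  {"jaw": 0, "offset": [0, 0, 0], "rot": [0, 0, 0]},
  {"jaw": 0, "offset": [0, 0, 0], "rot": [0, 0, 0]},
  {"jaw": 0, "offset": [0, 0, 0], "rot": [0, 0, 0]},
])

```text
time_s: 8.45
eef_pos: [0.5264, -0.2049, 0.1593]
eef_rot: [-0.0, 0.16, 0.987, -0.0]
wrist_force: [-2.9, -4.0, -3.5]
opening: 0.506
grasp_force: 61.9
```

>>> apply_moves([
  {"jaw": 0, "offset": [0.5, -1.4, 0], "rot": [0, 0, 0]},
  {"jaw": 0, "offset": [0, 0, 2], "rot": [0, 0, 0]},
  {"jaw": 0, "offset": [0, 0, 2], "rot": [0, 0, 0]},
  {"jaw": 0, "offset": [0, 0, 2], "rot": [0, 0, 0]},
  {"jaw": 0, "offset": [0, 0, 0], "rot": [0, 0, 0]},
])

```text
time_s: 9.07
eef_pos: [0.5254, -0.2054, 0.153]
eef_rot: [-0.0, 0.16, 0.987, 0.0]
wrist_force: [-0.9, -0.1, -3.5]
opening: 0.509
grasp_force: 61.9
```

>>> apply_moves([
  {"jaw": 0, "offset": [0, 0, 1], "rot": [0, 0, 0]},
  {"jaw": 0, "offset": [0, 0, 1], "rot": [0, 0, 0]},
  {"jaw": 0, "offset": [0, 0, 1], "rot": [0, 0, 0]},
  {"jaw": 0, "offset": [0, 0, 1], "rot": [0, 0, 0]},
  {"jaw": 0, "offset": [0, 0, 0], "rot": [0, 0, 0]},
])

```text
time_s: 9.7
eef_pos: [0.5255, -0.2056, 0.1492]
eef_rot: [-0.0, 0.16, 0.987, 0.0]
wrist_force: [0.2, -0.2, -4.1]
opening: 0.505
grasp_force: 61.9
```

The key has slipped in with no reaction force. Going down to the plunger.

>>> apply_moves([
  {"jaw": 0, "offset": [0, 0, 2], "rot": [0, 0, 0]},
  {"jaw": 0, "offset": [0, 0, 2], "rot": [0, 0, 0]},
  {"jaw": 0, "offset": [0, 0, 2], "rot": [0, 0, 0]},
  {"jaw": 0, "offset": [0, 0, 2], "rot": [0, 0, 0]},
  {"jaw": 0, "offset": [0, 0, 0], "rot": [0, 0, 0]},
])

```text
time_s: 10.32
eef_pos: [0.5257, -0.2058, 0.1418]
eef_rot: [0.0, 0.16, 0.987, -0.0]
wrist_force: [-2.1, 1.4, 3.0]
opening: 0.508
grasp_force: 62.6
```

>>> apply_moves([
  {"jaw": 0, "offset": [0, 0, 2], "rot": [0, 0, 0]},
  {"jaw": 0, "offset": [0, 0, 1.5], "rot": [0, 0, 0]},
  {"jaw": 0, "offset": [0, 0, 1.5], "rot": [0, 0, 0]},
  {"jaw": 0, "offset": [0, 0, 0], "rot": [0, 0, 0]},
  {"jaw": 0, "offset": [0, 0, 0], "rot": [0, 0, 0]},
])

```text
time_s: 10.95
eef_pos: [0.5258, -0.2058, 0.1367]
eef_rot: [0.0, 0.16, 0.987, -0.0]
wrist_force: [-2.6, 2.1, 6.4]
opening: 0.505
grasp_force: 62.9
```

>>> apply_moves([
  {"jaw": 0, "offset": [0, 0, 1], "rot": [0, 0, 0]},
  {"jaw": 0, "offset": [0, 0, 1], "rot": [0, 0, 0]},
  {"jaw": 0, "offset": [0, 0, 1], "rot": [0, 0, 0]},
  {"jaw": 0, "offset": [0, 0, 0.5], "rot": [0, 0, 0]},
  {"jaw": 0, "offset": [0, 0, 0], "rot": [0, 0, 0]},
])

```text
time_s: 11.58
eef_pos: [0.5258, -0.2058, 0.1334]
eef_rot: [0.0, 0.16, 0.987, -0.0]
wrist_force: [-3.3, 1.6, 7.6]
opening: 0.506
grasp_force: 63.1
```

>>> apply_moves([
  {"jaw": 0, "offset": [0, 0, 0.5], "rot": [0, 0, 0]},
  {"jaw": 0, "offset": [0, 0, 0.5], "rot": [0, 0, 0]},
  {"jaw": 0, "offset": [0, 0, 0], "rot": [0, 0, 0]},
  {"jaw": 0, "offset": [0, 0, 0], "rot": [0, 0, 0]},
  {"jaw": 0, "offset": [0, 0, 0], "rot": [0, 0, 0]},
])

```text
time_s: 12.2
eef_pos: [0.5258, -0.2058, 0.133]
eef_rot: [0.0, 0.16, 0.987, -0.0]
wrist_force: [-4.4, 2.8, 11.8]
opening: 0.503
grasp_force: 63.8
```

>>> apply_moves([
  {"jaw": 0, "offset": [0, 0, 0.5], "rot": [0, 0, 0]},
  {"jaw": 0, "offset": [0, 0, 0.5], "rot": [0, 0, 0]},
  {"jaw": 0, "offset": [0, 0, 0], "rot": [0, 0, 0]},
  {"jaw": 0, "offset": [0, 0, 0], "rot": [0, 0, 0]},
  {"jaw": 0, "offset": [0, 0, 0], "rot": [0, 0, 0]},
])

```text
time_s: 12.82
eef_pos: [0.5259, -0.2058, 0.133]
eef_rot: [0.0, 0.16, 0.987, -0.0]
wrist_force: [-8.1, 3.8, 18.3]
opening: 0.504
grasp_force: 64.5
```

```bash
python3 - <<'E'
from m import *
o=ctrl.get_obs(); p=o["eef_pos"]; print(p,o["eef_rot"].round(4),o["wrist_force"].round(1),o["torque"].round(2),o["grasp_force"])
im,d=ctrl.camera("scene")
u,v=np.round(proj("scene",[p[0],p[1],.12])).astype(int)
cv2.imwrite("pics/t5.png",cv2.resize(im[v-60:v+60,u-80:u+80,::-1],(800,600),interpolation=cv2.INTER_CUBIC))
W=cloud("scene",d);x,y,z=W[...,0],W[...,1],W[...,2];n=np.hypot(x-p[0],y-p[1])<.035
print("cone top z max",np.nanmax(z[n&(z<.2)&(np.hypot(x-p[0],y-p[1])<.012)]))
E
```

```text
[ 0.52589215 -0.20584322  0.13301923] [ 4.000e-04  1.601e-01  9.871e-01 -3.000e-04] [-8.1  3.8 18.3] [ 0.89  1.41 -0.04] 64.48590874671936
cone top z max 0.18742575987065313
```

View pics/t5.png

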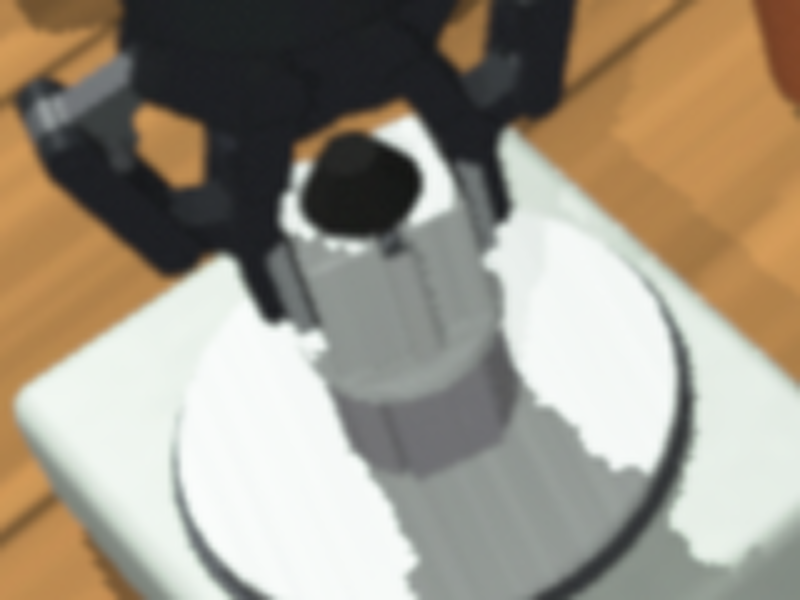

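The flange sits on the hub: its lower edge at about (410,395) meets the hub with no gap. TCP travel is 52 mm, equal to hub height minus rack height (112 − 60 mm), and the push is about 22 N against a 12 N spring. Handing in.

```bash
python3 -c "
from bench import ctrl
print(ctrl.hand_in())"
```

```text
the job is handed in; nothing more can be done
None
```

The square-sided chuck is fitted: key in the keyway, flange down on the hub, and still held pressed home with about 22 N at 12.8 s. The job is handed in, but no verdict came back.

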